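# Feed sample carriers round the guide track and lock the gate

### The job

Load the sample reader: swing the yellow gate that bars the guide track fully open until it clicks into its end detent, then feed every green-capped carrier in at the track's flared mouth and slide it round the corner to beyond the gate, into the straight lane that ends at the white reader. When all of them are in, swing the gate back across the lane until it seats fully shut. Leave the orange-capped carrier and everything else on the bench where it stands.

Things in the scene. Friction and masses are not known exactly. Their poses are not given: they have to be found in the camera images.
- track: Guide track: aluminium rails 22 mm high, 66 mm apart, fixed on the table (its floor), placed anew each time. Origin: on the table, centre of its 90 degree bend; z up. Centreline in its frame (mm): entry leg along y = -75 from x = -150 (mouth) to 0, heading +x; bend of radius 75 about the origin from (0,-75) to (75,0); then reader lane along x = 75 to the end stop at y = 295.
- mouth (a point): Table point amid the flared mouth, track frame (-120,-75,0) mm; a carrier can be set down here. The mouth, track x = -150 to -80 mm, has no lips, only flared guide walls 12 mm high, 66 mm apart at the inner end and about 110 mm at the outer. Axes as the track's.
- bend (a point): Table point on the centreline at the middle of the bend, track frame (53,-53,0) mm. From track x = -80 mm of the entry leg to the end stop, grey lips on both rails overhang a carrier's foot (lips 18 to 22.5 mm up) and leave a 46 mm wide slot for the vial: a carrier can only slide in from the mouth, not be lifted in or out.
- stop (a point): Foot of the black end stop (34 mm high) at the middle of the reader lane, track frame (75,295,0) mm; axes as the track's. Behind it stands the white reader, y = 303 to 379 mm, 85 mm high. The lane holds four carriers one behind the other; carriers push those ahead of them along.
- gate (a joint): Angle of the yellow gate about its upright pivot: 0 = shut, the arm lies across the reader lane; 1.571 = fully open, the arm lies outside the bend. An over-centre spring (up to 0.16 N m, under 2 N at the handle) pulls it into the detent at either end and resists until mid-swing (0.785). Starts shut.
- gate_pivot (a point): Upright pivot of the gate, track frame (124,45) mm, 50 mm up; fixed to the track; axes as the track's. With gate angle q the arm points, in the track frame, along (-cos q, -sin q): shut towards -x, open towards -y; it turns counter-clockwise from above as it opens. The arm is 117 mm long, 12 mm wide, 32 to 44 mm above the table.
- gate_handle (a point): Middle of the upright red handle post on the gate arm: 14 mm dia, 100 mm from the pivot, reaching from 44 to 90 mm above the table; this point is 70 mm up. It moves with the gate.
- carrier1: Grey plastic sample carrier: slippery round foot 60 mm dia, 14 mm high (friction about 0.2), on it an upright white vial 30 mm dia (from 14 to 62 mm up) with a green cap 33 mm dia, top at 76 mm; 105 to 210 g. Starts standing loose on the table. Low centre of mass. Origin: centre of the underside, z up. To be fed into the reader lane; may be absent.
- carrier2: Grey plastic sample carrier: slippery round foot 60 mm dia, 14 mm high (friction about 0.2), on it an upright white vial 30 mm dia (from 14 to 62 mm up) with a green cap 33 mm dia, top at 76 mm; 105 to 210 g. Starts standing loose on the table. Low centre of mass. Origin: centre of the underside, z up. To be fed into the reader lane; may be absent.
- carrier3: Grey plastic sample carrier: slippery round foot 60 mm dia, 14 mm high (friction about 0.2), on it an upright white vial 30 mm dia (from 14 to 62 mm up) with a green cap 33 mm dia, top at 76 mm; 105 to 210 g. Starts standing loose on the table. Low centre of mass. Origin: centre of the underside, z up. To be fed into the reader lane; may be absent.
- carrier4: Grey plastic sample carrier: slippery round foot 60 mm dia, 14 mm high (friction about 0.2), on it an upright white vial 30 mm dia (from 14 to 62 mm up) with a green cap 33 mm dia, top at 76 mm; 105 to 210 g. Starts standing loose on the table. Low centre of mass. Origin: centre of the underside, z up. To be fed into the reader lane; may be absent.
- held_carrier: Grey plastic sample carrier: slippery round foot 60 mm dia, 14 mm high (friction about 0.2), on it an upright white vial 30 mm dia (from 14 to 62 mm up) with an orange cap 33 mm dia, top at 76 mm; 105 to 210 g. Starts standing loose on the table. Low centre of mass. Origin: centre of the underside, z up. To be left alone.
- beaker: Glass beaker, 72 mm dia, 90 mm high, standing on the table. Origin: centre of the underside. To be left alone.
- mouse: Black computer mouse, 100 x 60 x 30 mm. To be left alone.
- slide_box: Blue slide box, 100 x 85 x 35 mm. To be left alone.
- reagent_jar: Amber jar, 60 mm dia, 90 mm high. To be left alone.
- petri: Clear dish, 90 mm dia, 28 mm high. To be left alone.
Things that resemble listed ones, but are neither listed nor needed, are in the scene too. Leave any red look-alike of the carrier1 alone. What is shaped like the carrier3 but turquoise is not meant.

How it is judged:
By the outcome, as a careful person would: the job done as asked, in the order asked, and still so for the second after the job is handed in, with the robot touching nothing.
Of carrier1, carrier2, carrier3, carrier4 only 3 to 4 are there at a start; the rules pass over those that are not, and their reading is None.
At some moment in a run one of carrier1, carrier2, carrier3, carrier4 may be knocked a few centimetres aside while the robot is not near it.
Once in a run the grip may slacken for a moment while it holds something.
It also fails if it takes over 210 s, if anything falls off the work surface, if the arm or the gripper's body presses on something with over 40 N, if the wrist force passes 120 N, or if a joint passes its speed limit or range.

### The arm

A 6-joint arm with a two-finger parallel gripper is mounted at the origin on the work surface. World frame = base frame: x ahead of the robot, y to its left, z up, the work surface at z = 0. Lengths are in m, angles in rad, forces in N, time in s.
With the tool pointing down it reaches from about 0.275 to 0.85 m from the base axis. Payload 5.2 kg.
Tool frame: the origin (TCP) lies where the fingers leave the gripper's body, on its centre line; the fingertips stand 73 mm ahead of it and the grasp point (between the pads) lies 54 mm ahead of it (arm.tip_reach is the distance from the TCP to the fingertips, in m); z points along the fingers, y is the line along which they close (so a half turn about z gives the same grasp; the last joint's range is limited). The gripper opens to 85 mm and grips with 20 to 120 N. Pads are 22 mm wide; open, the fingers measure 114 mm over their backs; the gripper's body (76 mm by 85 mm) begins 54 mm behind the grasp point. The pads swing forward as they close: fully open they stand 13 mm farther back than shut.
Start: joints at [-0.203, 0.259, 1.535, -0, 1.348, -0.203], TCP at [0.55, 0, 0.304] pointing down, gripper open.
Joint ranges: [-3.14, 3.14], [-0.91, 2.08], [0.19, 2.58], [-1.22, 4.36], [0.22, 2.71], [-3.12, 3.12]. Speed limits (rad/s): [2.57, 2.57, 3.14, 3.14, 3.14, 3.14].

### API

Orientations are given as a unit quaternion [x, y, z, w].
In Python, from bench import arm, imaging gives the robot as it stands.
- The arm moves only by the tool servo_tool, never from a script. Its argument "moves" is a list of rows, each a list of 4 numbers: the shift along the tool's x, y, z in units of 25 mm (1.0 is 25 mm), then the turn about the tool's z in rad. In form: [[x, y, z, roll], ...]. A call has 1 to 12 rows; each row shifts and turns the commanded pose from where the row before left it, along the tool's axes as they then stand; what a row does not reach is not made up. A row lasts 1/8 s, in which the tool goes at most 62.5 mm and 10.7 degrees, less where a joint would pass 70% of its speed; a pose out of reach is approached as far as the arm can. A call is refused whole if a number of a shift passes 1 or a number of a turn 0.188, either way. A call with a gripper value outside its range is refused whole. "grip" is the finger opening in mm, from 0 to 85.4, set as the call begins (left out, the last holds). The fingers move at their own pace and stop on an object; "force" is the grip in N (left out, the last holds). Time passes only in rows, so rows that do not move let the fingers close. It gives the time, the measured TCP pose, the force, the opening and the grip force at its end, in the units of the state.
- arm.get_obs(): the state, without advancing time (a new reading comes with each control period).
- imaging.read_camera(name): name is "scene" or "side" or "wrist"; returns a dict with "pixels" (480x640x3 uint8, blue, green, red), "depth" (480x640 float32, m along the optical axis (not along the pixel's ray), 0 where there is no reading), "intrinsics" (3x3 intrinsics, pixels), "cam_to_world" (4x4, takes a point from camera to world coordinates); the wrist camera has in their place "T_tool_cam" (4x4, takes a point from camera to tool coordinates, whose origin is the TCP and whose axes are the flange's). Camera axes: x right, y down, z forward; pixel columns grow to the right and rows downward; lengths in m; the calibration is good to about 2 mm. A picture is of the moment at which its call begins: read the wrist's pose just before it.
- arm.hand_in(): hands the job in; it is judged then, once.
The state is a dict: "clock": time; "q": joint angles; "dq": joint speeds; "tau": joint torques, N m; "ee_pos": TCP position; "tcp_rot": TCP orientation; "force": force on the tool from outside, world axes, zero at the start; "torque": the same for the moment, N m; "grip_width": opening from 0.0 (shut) to 1.0 (fully open); "finger_force": force on a finger pad.
Only numpy, scipy, OpenCV 4.12 (cv2) and the standard library are available. Lean on these libraries where they do the work, as an engineer would, in place of code of your own. Each camera call takes 0.05 s, during which the arm holds its last target. There are 200 camera calls.

## Working session

There is one attempt and no reset: what is moved stays moved. The work goes in short steps, Python scripts to look and compute and a tool call to move; the robot and the scene stay as the last step left them, time stands still between calls to the robot, and variables do not carry over. Pictures are saved under pics/ and viewed, at most 14 in all, crops included, and the job is handed in when it is done.

Besides the shell and the picture viewer there is one more tool, called after "Call:" as name(argument=value, ...) on one line, values as JSON. servo_tool: Moves the arm, as the interface text tells. Its arguments: {"type":"object","properties":{"moves":{"type":"array","items":{"type":"array","items":{"type":"number"}}},"grip":{"type":"number"},"force":{"type":"number"}},"required":["moves"]}

```bash
mkdir -p pics; ls; cat > h.py <<'E'
import numpy as np, cv2, json
from bench import arm, imaging
def snap(n,f=None):
    r=imaging.read_camera(n)
    if f: cv2.imwrite('pics/%s.png'%f,r['pixels'])
    return r
E
python3 - <<'E'
from h import *
o=arm.get_obs(); print({k:np.round(v,3).tolist() for k,v in o.items()}, arm.tip_reach)
for n in('scene','side'):
    r=snap(n,n+'0'); print(n,r['intrinsics'].round(1).tolist(),r['cam_to_world'].round(3).tolist())
    np.savez(n+'0.npz',**r)
E
```

```text
pics
{'clock': 0.0, 'q': [-0.203, 0.259, 1.536, 0.0, 1.348, -0.203], 'dq': [-0.001, -0.0, 0.001, -0.002, 0.0, -0.001], 'tau': [0.0, -44.603, -29.057, -0.0, 0.012, -0.0], 'ee_pos': [0.55, 0.0, 0.303], 'tcp_rot': [0.707, 0.707, -0.0, -0.001], 'force': [0.344, -0.153, -0.199], 'torque': [-0.022, 0.064, -0.026], 'finger_force': 0.0, 'grip_width': 1.005} 0.0726
scene [[469.1, 0.0, 317.4], [0.0, 469.1, 239.0], [0.0, 0.0, 1.0]] [[-0.845, 0.372, -0.384, 1.023], [0.534, 0.593, -0.602, 0.741], [0.004, -0.714, -0.7, 0.872], [0.0, 0.0, 0.0, 1.0]]
side [[541.4, 0.0, 316.8], [0.0, 541.4, 236.1], [0.0, 0.0, 1.0]] [[0.934, -0.225, 0.278, 0.142], [-0.357, -0.603, 0.713, -1.005], [0.007, -0.765, -0.644, 1.072], [0.0, 0.0, 0.0, 1.0]]
```

View pics/scene0.png

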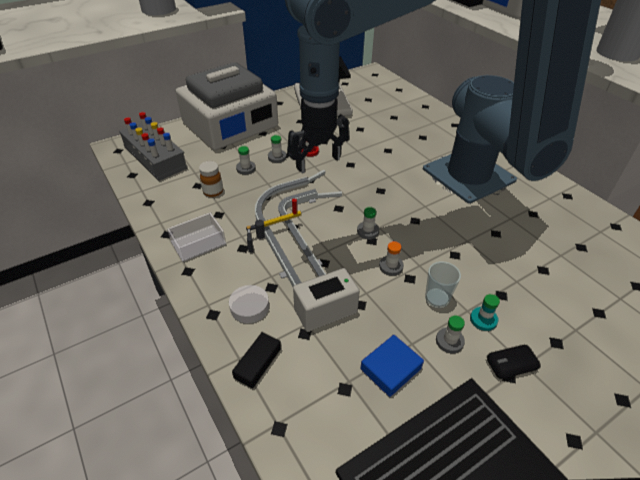

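View pics/side0.png

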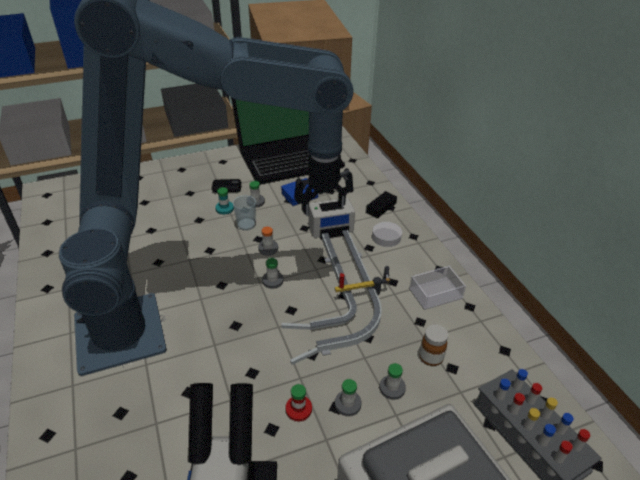

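The scene view shows green caps on grey feet at (244,153), (276,142), (370,215) and (455,325), so there are four carriers. The look-alikes are red (312,148) and turquoise (488,305), and the orange one is at (394,250). The track's mouth faces the robot at (330,185), the gate's red handle is at (295,206) and the reader at (325,295). Next I'll make a top-down map from the depth.

```bash
cat >> h.py <<'E'
def ray(r,u,v,z):
    K,T=r['intrinsics'],r['cam_to_world']; d=T[:3,:3]@np.array([(u-K[0,2])/K[0,0],(v-K[1,2])/K[1,1],1]); p=T[:3,3]
    return (p+d*(z-p[2])/d[2])
def cloud(r):
    K,T,D=r['intrinsics'],r['cam_to_world'],r['depth']; v,u=np.indices(D.shape)
    P=np.stack([(u-K[0,2])/K[0,0]*D,(v-K[1,2])/K[1,1]*D,D],-1)@T[:3,:3].T+T[:3,3]; P[D<=0]=np.nan; return P
def blobs(r,lo,hi,z,amin=25):
    h=cv2.cvtColor(r['pixels'],cv2.COLOR_BGR2HSV); m=cv2.inRange(h,np.array(lo),np.array(hi))
    n,l,s,c=cv2.connectedComponentsWithStats(m); P=cloud(r); out=[]
    for i in range(1,n):
        if s[i,4]>=amin:
            q=P[l==i]; q=q[~np.isnan(q[:,0])]
            p=ray(r,c[i][0],c[i][1],z); out.append((s[i,4],c[i].round(0).tolist(),p[:2].round(4).tolist(),np.median(q,0).round(3).tolist() if len(q) else None))
    return out
G=((50,120,50),(72,255,255)); Y=((22,150,100),(32,255,255))
E
python3 - <<'E'
from h import *
acc=np.zeros((500,500,3),np.uint8)
for n in('scene','side'):
    r=dict(np.load(n+'0.npz'))
    print(n)
    for b in blobs(r,*G,.066): 
        if b[3] and b[3][2]<.1: print('G',b)
    for b in blobs(r,*Y,.040): print('Y',b)
    for b in blobs(r,(0,170,80),(6,255,255),.067): print('R',b)
    for b in blobs(r,(7,170,80),(18,255,255),.066): print('O',b)
    P=cloud(r).reshape(-1,3); C=r['pixels'].reshape(-1,3)
    k=(P[:,2]>.013)&(P[:,2]<.3); P=P[k]
    # window x .30..0.9, y -.4...; 1.5mm cells: row=x, col=y
    i=((P[:,0]-.3)/.0015).astype(int); j=((.4-P[:,1])/.0015).astype(int)
    ok=(i>=0)&(i<500)&(j>=0)&(j<500)
    acc[499-i[ok],j[ok],0 if n=='scene' else 2]=np.clip(90+P[ok,2]*1800,0,255)
cv2.imwrite('pics/top.png',acc)
E
```

```text
scene
G (np.int32(62), [276.0, 139.0], [0.4535, -0.3994], [0.461, -0.385, 0.077])
G (np.int32(67), [243.0, 150.0], [0.5677, -0.3967], [0.573, -0.383, 0.077])
G (np.int32(98), [370.0, 212.0], [0.4135, 0.0367], [0.421, 0.045, 0.077])
G (np.int32(175), [491.0, 301.0], [0.3652, 0.4103], [0.374, 0.414, 0.077])
G (np.int32(185), [456.0, 323.0], [0.4707, 0.4113], [0.478, 0.415, 0.077])
Y (np.int32(109), [278.0, 218.0], [0.6137, -0.095], [0.616, -0.09, 0.045])
R (np.int32(28), [142.0, 115.0], [0.7639, -0.7637], [0.779, -0.679, 0.114])
R (np.int32(27), [127.0, 120.0], [0.8155, -0.757], [0.828, -0.67, 0.114])
R (np.int32(28), [160.0, 130.0], [0.7445, -0.6395], [0.761, -0.56, 0.115])
R (np.int32(32), [144.0, 136.0], [0.7964, -0.6323], [0.81, -0.553, 0.114])
R (np.int32(56), [313.0, 151.0], [0.3902, -0.2785], [0.35, -0.344, 0.015])
R (np.int32(46), [294.0, 205.0], [0.5653, -0.093], [0.571, -0.083, 0.08])
O (np.int32(61), [209.0, 178.0], [0.7106, -0.3226], [0.712, -0.321, 0.065])
O (np.int32(136), [394.0, 247.0], [0.4403, 0.1704], [0.448, 0.178, 0.077])
side
G (np.int32(1413), [269.0, 122.0], [0.
[... 543 characters left out ...]
5, -0.094, 0.045])
Y (np.int32(64), [552.0, 402.0], [0.8663, -0.5646], [0.813, -0.596, 0.114])
Y (np.int32(68), [534.0, 413.0], [0.8139, -0.5731], [0.766, -0.604, 0.115])
R (np.int32(53), [537.0, 387.0], [0.8411, -0.5355], [0.808, -0.558, 0.115])
R (np.int32(60), [519.0, 398.0], [0.7897, -0.5431], [0.759, -0.565, 0.115])
R (np.int32(269), [299.0, 411.0], [0.3384, -0.4064], [0.346, -0.377, 0.015])
R (np.int32(67), [584.0, 434.0], [0.8598, -0.6597], [0.826, -0.676, 0.114])
R (np.int32(70), [566.0, 445.0], [0.809, -0.6667], [0.777, -0.683, 0.115])
O (np.int32(68), [267.0, 231.0], [0.4477, 0.1821], [0.445, 0.168, 0.077])
O (np.int32(29), [437.0, 348.0], [0.6939, -0.3656], [0.693, -0.366, 0.066])
```

View pics/top.png

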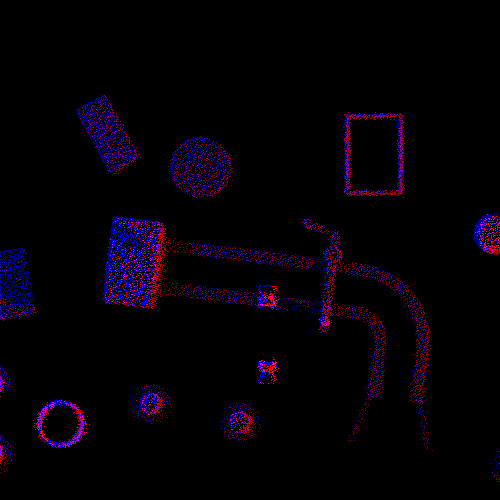

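Top map: the lane runs left to the reader at (135,262), the entry leg comes up from the mouth at (395,430), and the gate is at (330,290). Next I'll fit lines to the rails.

```bash
python3 - <<'E'
from h import *
for names in (('scene',),('side',),('scene','side')):
    P=np.vstack([cloud(dict(np.load(n+'0.npz'))).reshape(-1,3) for n in names])
    P=P[(P[:,2]>.0165)&(P[:,2]<.027)]
    O=np.array([.537,-.13]); th=-.13
    for it in range(6):
        R=np.array([[np.cos(th),-np.sin(th)],[np.sin(th),np.cos(th)]]); Q=(P[:,:2]-O)@R
        # lane
        def strips(a,b,c,lo,hi):  # along a, across b, centre c
            s=(Q[:,a]>lo)&(Q[:,a]<hi); sl=[];mid=[];n=[]
            for sg in(-1,1):
                k=s&(abs(Q[:,b]-c-sg*.031)<.014); p=np.polyfit(Q[k,a]-.0,Q[k,b],1)
                for _ in range(3):
                    res=Q[k,b]-np.polyval(p,Q[k,a]); kk=abs(res)<.009; p=np.polyfit(Q[k,a][kk],Q[k,b][kk],1)
                sl.append(p[0]);mid.append(np.polyval(p,(lo+hi)/2));n.append(int(k.sum()))
            return np.array(sl),np.array(mid),n
        s1,m1,n1=strips(1,0,.075,.06,.275); s2,m2,n2=strips(0,1,-.075,-.075,-.005)
        th+=-s1.mean()*.8+ s2.mean()*.2
        O=O+R@np.array([m1.mean()-.075,m2.mean()+.075])
    print(names,O.round(4),round(th,4),s1,m1,n1,s2,m2,n2)
R=np.array([[np.cos(th),-np.sin(th)],[np.sin(th),np.cos(th)]])
for nm,p in dict(mouth=(-.12,-.075),bend=(.053,-.053),stop=(.075,.295),pivot=(.124,.045),handle=(.024,.045),hopen=(.124,-.055)).items(): print(nm,(O+R@np.array(p)).round(4))
E
```

```text
('scene',) [ 0.539  -0.1258] -0.1333 [-0.0103296  -0.00278836] [0.04274535 0.10725489] [402, 440] [-0.02568045 -0.02679127] [-0.10773869 -0.0422616 ] [99, 131]
('side',) [ 0.5402 -0.1295] -0.1167 [-0.01747205  0.00553434] [0.0430531  0.10622516] [267, 302] [-0.03065628 -0.01496712] [-0.10761493 -0.04244353] [198, 159]
('scene', 'side') [ 0.54   -0.1282] -0.1226 [-0.01210373  0.00361078] [0.04265068 0.10714522] [673, 744] [ 0.00167546 -0.04103047] [-0.10769176 -0.04235445] [306, 295]
mouth [ 0.4118 -0.188 ]
bend [ 0.5862 -0.1873]
stop [0.6506 0.1554]
pivot [ 0.6686 -0.0987]
handle [ 0.5694 -0.0865]
hopen [ 0.6564 -0.198 ]
```

Call:
servo_tool(moves=[[-0.88,0.19,0,0],[-0.88,0.19,0,0],[-0.88,0.19,0,0],[-0.88,0.19,0,0],[0,0,0.5,0.188],[0,0,0.5,0.188],[0,0,0.5,0.188],[0,0,0.5,0.188],[0,0,0.5,0.188],[0,0,0.5,0.188],[0,0,0.5,0.188],[0,0,0.5,0.188]], grip=85, force=25)

```text
clock: 1.6
ee_pos: [0.5692, -0.0891, 0.2034]
tcp_rot: [0.999, 0.032, -0.0, -0.0]
force: [0.5, 0.5, -0.2]
grip_width: 0.997
finger_force: 0.0
```

Call:
servo_tool(moves=[[0,0,0.5,0.188],[0,0,0,0],[0,0,0,0]])

```text
clock: 1.98
ee_pos: [0.5693, -0.0886, 0.1918]
tcp_rot: [0.998, -0.057, 0.0, 0.0]
force: [0.0, 1.0, 0.8]
grip_width: 1.0
finger_force: 0.0
```

```bash
cat >> h.py <<'E'
def wrist(f=None):
    o=arm.get_obs(); r=snap('wrist',f)
    from scipy.spatial.transform import Rotation as Ro
    T=np.eye(4); T[:3,:3]=Ro.from_quat(o['tcp_rot']).as_matrix(); T[:3,3]=o['ee_pos']
    r['cam_to_world']=T@r['T_tool_cam']; return o,r
E
python3 - <<'E'
from h import *
o,r=wrist('w1'); print(o['ee_pos'],r['cam_to_world'].round(3).tolist())
for b in blobs(r,(0,170,80),(6,255,255),.09): print('R',b)
for b in blobs(r,*Y,.044): print('Y',b)
E
```

```text
[ 0.56931581 -0.08859972  0.19177668] [[-0.114, -0.941, -0.319, 0.652], [-0.993, 0.108, 0.035, -0.099], [0.001, 0.321, -0.947, 0.261], [0.0, 0.0, 0.0, 1.0]]
R (np.int32(439), [319.0, 278.0], [0.572, -0.0867], [0.571, -0.087, 0.089])
R (np.int32(602), [629.0, 419.0], [0.4513, -0.2721], [0.364, -0.351, 0.013])
Y (np.int32(2367), [320.0, 176.0], [0.6199, -0.093], [0.62, -0.093, 0.043])
```

View pics/w1.png

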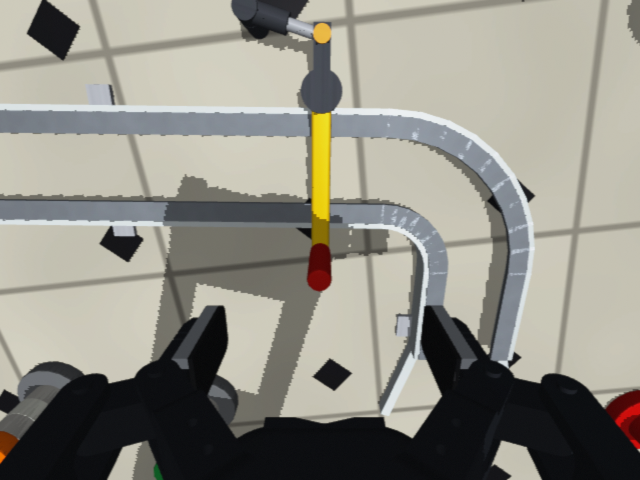

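The wrist view shows the handle top at (319,275), centred between the fingers, with the gate arm running straight up the image to the pivot at (321,90). I'll descend, cage the handle and swing it.

Call:
servo_tool(moves=[[0.08,0,0.85,0],[0,0,0.85,0],[0,0,0.85,0],[0,0,0,0],[0,0,0,0]])

```text
clock: 2.65
ee_pos: [0.5716, -0.0885, 0.1287]
tcp_rot: [0.998, -0.058, 0.001, 0.0]
force: [-0.5, -0.0, 0.0]
grip_width: 0.992
finger_force: 0.0
```

Call:
servo_tool(moves=[[0,0,0,0],[0,0,0,0],[0,0,0,0],[0,0,0,0],[0,0,0,0],[0,0,0,0]], grip=20)

```text
clock: 3.4
ee_pos: [0.571, -0.0882, 0.1276]
tcp_rot: [0.998, -0.058, -0.0, -0.0]
force: [-0.3, 0.3, 0.1]
grip_width: 0.235
finger_force: 0.0
```

Call:
servo_tool(moves=[[0.065,0.716,0,-0.18],[0.065,0.716,0,-0.18],[0.065,0.716,0,-0.18],[0.065,0.716,0,-0.18],[0.065,0.716,0,-0.18],[0.065,0.716,0,-0.18],[0.065,0.716,0,-0.18],[0.065,0.716,0,-0.18],[0,0,0,0]])

```text
clock: 4.53
ee_pos: [0.6469, -0.1974, 0.1276]
tcp_rot: [0.79, 0.614, 0.0, 0.001]
force: [1.8, -0.6, 0.5]
grip_width: 0.234
finger_force: 0.8
```

Call:
servo_tool(moves=[[0.02,0.3,0,-0.06],[0.02,0.3,0,-0.06],[0,0.1,0,0],[0,0.1,0,0],[0,0,0,0]])

```text
clock: 5.15
ee_pos: [0.6603, -0.1986, 0.127]
tcp_rot: [0.752, 0.659, -0.004, -0.005]
force: [-16.0, 0.4, 8.9]
grip_width: 0.236
finger_force: 8.0
```

Call:
servo_tool(moves=[[0,-0.15,0,0],[0,0,0,0],[0,0,0,0]])

```text
clock: 5.52
ee_pos: [0.6597, -0.1985, 0.1272]
tcp_rot: [0.752, 0.66, -0.001, -0.002]
force: [-7.6, 0.6, 3.5]
grip_width: 0.236
finger_force: 3.8
```

Call:
servo_tool(moves=[[0,0,0,0],[0,0,0,0],[0,0,0,0],[0,0,0,0],[0,0,-1,0],[0,0,-1,0],[0,0,-1,0],[0,0,0,0]], grip=60)

```text
clock: 6.52
ee_pos: [0.6632, -0.1997, 0.2052]
tcp_rot: [0.751, 0.661, 0.001, 0.002]
force: [0.5, 0.4, -0.4]
grip_width: 0.698
finger_force: 0.0
```

```bash
python3 - <<'E'
from h import *
o,r=wrist('w2'); print(o['ee_pos'],o['tcp_rot'],o['q'])
for b in blobs(r,(0,170,80),(6,255,255),.09): print('R',b)
h=cv2.cvtColor(r['pixels'],cv2.COLOR_BGR2HSV); m=cv2.inRange(h,np.array(Y[0]),np.array(Y[1])); P=cloud(r)[m>0]; P=P[abs(P[:,2]-.044)<.004]
print(len(P),P.mean(0),np.linalg.svd(P[:,:2]-P[:,:2].mean(0),full_matrices=False)[2][0])
for n in('scene','side'):
  for b in blobs(snap(n),*G,.066):
    if b[3] and b[3][2]<.085: print(n,b)
E
```

```text
[ 0.66316505 -0.19965826  0.20518271] [0.75073398 0.66059946 0.00102158 0.00240901] [-4.53122413e-01  5.79217642e-01  1.28845176e+00  2.75408642e-05
  1.26868998e+00 -3.25574189e-01]
R (np.int32(694), [311.0, 257.0], [0.6576, -0.1908], [0.657, -0.193, 0.087])
R (np.int32(1804), [31.0, 417.0], [0.4507, -0.2831], [0.36, -0.351, 0.013])
R (np.int32(83), [3.0, 454.0], [0.4179, -0.3122], [0.362, -0.355, 0.049])
2093 [ 0.66267988 -0.14906545  0.04279994] [-0.12880621 -0.99166978]
scene (np.int32(59), [309.0, 133.0], [0.3455, -0.3733], [0.355, -0.358, 0.077])
scene (np.int32(62), [276.0, 139.0], [0.4535, -0.3994], [0.46, -0.386, 0.076])
scene (np.int32(103), [370.0, 212.0], [0.4133, 0.0365], [0.421, 0.046, 0.076])
scene (np.int32(173), [491.0, 301.0], [0.365, 0.4103], [0.374, 0.414, 0.077])
scene (np.int32(185), [456.0, 323.0], [0.4707, 0.4113], [0.478, 0.416, 0.077])
side (np.int32(259), [253.0, 134.0], [0.5635, 0.745], [0.559, 0.747, 0.063])
side (np.int32(60), [254.0, 184.0], [0.4793, 0.4242], [0.476, 0.407, 0.076])
side (np.int32(77), [222.0, 191.0], [0.373, 0.4248], [0.371, 0.412, 0.076])
side (np.int32(79), [271.0, 263.0], [0.4197, 0.0466], [0.418, 0.035, 0.077])
side (np.int32(149), [395.0, 370.0], [0.5728, -0.3862], [0.568, -0.392, 0.076])
side (np.int32(155), [349.0, 386.0], [0.4601, -0.3885], [0.457, -0.395, 0.077])
side (np.int32(160), [298.0, 392.0], [0.3524, -0.3618], [0.35, -0.369, 0.076])
```

View pics/w2.png

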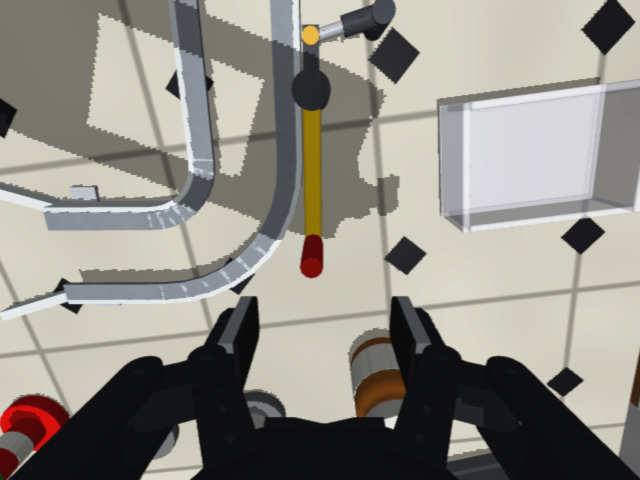

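The wrist view shows the gate parallel to the lane, with its handle at (311,257) and the arm clear of the rails, so it is fully open. Next I'll refine the track pose from this wrist view and set the carriers in the track frame. The tool axes now match it: tool x = track +y, tool y = track +x.

```bash
cat >> h.py <<'E'
O=np.array([.540,-.1282]); th=-.1226
def tr(p): R=np.array([[np.cos(th),-np.sin(th)],[np.sin(th),np.cos(th)]]); return (np.asarray(p)[...,:2]-O)@R
def tool(): 
    o=arm.get_obs(); a=2*np.arctan2(o['tcp_rot'][1],o['tcp_rot'][0])
    print('clock %.1f tool track mm'%o['clock'],(tr(o['ee_pos'])*1e3).round(1),'z %.1f'%(o['ee_pos'][2]*1e3),'yawerr %.3f'%((np.pi/2-a)+th),'F',o['force'].round(1),'w %.1f'%(o['grip_width']*85.4),'ff %.1f'%o['finger_force'])
def greens():
    L={}
    for n in('scene','side'):
        r=snap(n); L[n]=[(b[1],tr(b[2])*1e3) for b in blobs(r,*G,.066,12) if b[3] is None or b[3][2]<.085]
    for c,p in L['scene']:
        for d,q in L['side']:
            if np.hypot(*(p-q))<30: print('both',((p+q)/2).round(1),'scene',c,p.round(1),'side',d,q.round(1)); 
    print('scene all',[p.round(0).tolist() for c,p in L['scene']],'side all',[p.round(0).tolist() for c,p in L['side'] if abs(p).max()<800])
E
python3 - <<'E'
from h import *
tool(); o,r=wrist(); P=cloud(r).reshape(-1,3); P=P[(P[:,2]>.0165)&(P[:,2]<.027)]; Q=tr(P)*1e3
for nm,a,b,c,lo,hi in(('lane',1,0,75,0,70),('entry',0,1,-75,-78,-5)):
    for sg in(-1,1):
        k=(Q[:,a]>lo)&(Q[:,a]<hi)&(abs(Q[:,b]-c-sg*31)<14)
        print(nm,sg,k.sum(), np.percentile(Q[k,b],[2,50,98]).round(1) if k.sum() else'', np.polyfit(Q[k,a],Q[k,b],1)[0] if k.sum()>50 else '')
greens()
E
```

```text
clock 6.7 tool track mm [129.2 -55.3] z 201.3 yawerr 0.005 F [ 0.4  0.5 -0.5] w 60.0 ff 0.0
lane -1 3093 [35.1 44.4 52.9] 0.0035266203636749303
lane 1 2714 [ 99.  107.1 116.4] -0.013142000050564793
entry -1 1964 [-115.7 -105.7  -97.6] -0.004581884776042876
entry 1 2413 [-51.7 -42.2 -33.7] -0.005218820638116252
both [-160.1 -260.9] scene [309.0, 133.0] [-162.7 -267.2] side [298.0, 392.0] [-157.5 -254.7]
both [ -50.  -273.9] scene [276.0, 139.0] [ -52.7 -279.7] side [349.0, 386.0] [ -47.4 -268.1]
both [-143.4  153.6] scene [370.0, 212.0] [-145.9  148. ] side [271.0, 263.0] [-140.8  159.2]
both [-236.5  520.6] scene [491.0, 301.0] [-239.5  513.1] side [222.0, 191.0] [-233.5  528.2]
both [-131.3  534.1] scene [456.0, 323.0] [-134.8  527.1] side [254.0, 184.0] [-127.7  541.1]
scene all [[-163.0, -267.0], [-53.0, -280.0], [-146.0, 148.0], [-240.0, 513.0], [-135.0, 527.0]] side all [[-128.0, 541.0], [-234.0, 528.0], [-141.0, 159.0], [64.0, -252.0], [-47.0, -268.0], [-158.0, -255.0]]
```

Call:
servo_tool(moves=[[0.697,-0.909,0,0],[0.697,-0.909,0,0],[0.697,-0.909,0,0],[0.697,-0.909,0,0],[0.697,-0.909,0,0],[0.697,-0.909,0,0],[0.697,-0.909,0,0],[0.697,-0.909,0,0],[0.697,-0.909,0,0],[0.697,-0.909,0,0],[0.697,-0.909,0,0],[0.697,-0.909,0,0]], grip=85)

```text
clock: 8.32
ee_pos: [0.4171, 0.0435, 0.2022]
tcp_rot: [0.751, 0.661, -0.0, -0.0]
force: [0.5, -0.3, 0.5]
grip_width: 0.992
finger_force: 0.0
```

Call:
servo_tool(moves=[[0,0,0,0],[0,0,0,0]])

```text
clock: 8.57
ee_pos: [0.4187, 0.0426, 0.2027]
tcp_rot: [0.751, 0.661, 0.0, 0.0]
force: [-0.1, -0.2, -0.6]
grip_width: 0.995
finger_force: 0.0
```

```bash
python3 - <<'E'
from h import *
tool(); o,r=wrist()
for b in blobs(r,*G,.076): print(b[:2],(tr(b[2])*1e3).round(1),(tr(b[3])*1e3).round(1),b[3])
greens()
E
```

```text
clock 8.6 tool track mm [-141.3  154.7] z 202.7 yawerr 0.005 F [-0.1 -0.2 -0.6] w 85.0 ff 0.0
(np.int32(2091), [322.0, 261.0]) [-142.3  155.4] [-142.  155.] [0.418, 0.043, 0.075]
both [-160.2 -260.8] scene [309.0, 133.0] [-162.9 -266.8] side [298.0, 392.0] [-157.5 -254.9]
both [ -50.  -273.9] scene [276.0, 139.0] [ -52.7 -279.7] side [349.0, 386.0] [ -47.4 -268.1]
both [  62.2 -257.6] scene [243.0, 150.0] [  60.3 -263.1] side [395.0, 370.0] [  64.1 -252.1]
both [-143.4  153.9] scene [369.0, 212.0] [-145.7  148. ] side [271.0, 263.0] [-141.2  159.8]
both [-236.5  520.5] scene [491.0, 301.0] [-239.4  513.1] side [222.0, 191.0] [-233.5  527.9]
scene all [[-163.0, -267.0], [-53.0, -280.0], [60.0, -263.0], [-146.0, 148.0], [-239.0, 513.0], [-135.0, 527.0]] side all [[-234.0, 528.0], [-141.0, 160.0], [64.0, -252.0], [-47.0, -268.0], [-158.0, -255.0]]
```

Call:
servo_tool(moves=[[0,0,0.98,0],[0,0,0.98,0],[0,0,0.98,0],[0,0,0.98,0],[0,0,0,0]])

```text
clock: 9.35
ee_pos: [0.4173, 0.0426, 0.1033]
tcp_rot: [0.751, 0.66, -0.001, -0.002]
force: [-0.6, -0.6, 0.5]
grip_width: 0.994
finger_force: 0.0
```

Call:
servo_tool(moves=[[0,0,0,0],[0,0,0,0],[0,0,0,0],[0,0,0,0],[0,0,0,0],[0,0,0,0]], grip=20, force=30)

```text
clock: 10.1
ee_pos: [0.4186, 0.0428, 0.1054]
tcp_rot: [0.751, 0.661, 0.0, 0.001]
force: [-1.3, -0.6, 6.3]
grip_width: 0.371
finger_force: 29.3
```

Call:
servo_tool(moves=[[0,0,-0.06,0],[-0.3,-0.16,0,0],[-0.6,-0.3,0,0],[-0.6,-0.3,0,0],[-0.6,-0.3,0,0],[-0.6,-0.3,0,0],[-0.6,-0.3,0,0],[-0.6,-0.3,0,0],[-0.6,-0.3,0,0],[-0.5,0,0,0],[0,0,0,0]])

```text
clock: 11.48
ee_pos: [0.3464, -0.0748, 0.1062]
tcp_rot: [0.751, 0.66, 0.0, 0.0]
force: [0.6, -0.1, -0.9]
grip_width: 0.37
finger_force: 29.8
```

Call:
servo_tool(moves=[[-0.6,0,0,0],[-0.7,0,0,0],[-0.7,0,0,0],[-0.7,0,0,0],[-0.7,0,0,0],[-0.7,0,0,0],[0,0,0,0],[0,0,0,0]])

```text
clock: 12.48
ee_pos: [0.333, -0.1748, 0.106]
tcp_rot: [0.751, 0.661, 0.0, -0.0]
force: [0.3, 0.6, -0.8]
grip_width: 0.377
finger_force: 29.9
```

```bash
python3 - <<'E'
from h import *
tool()
E
```

```text
clock 12.5 tool track mm [-199.8  -71.5] z 106.0 yawerr 0.005 F [ 0.3  0.6 -0.8] w 32.2 ff 29.9
```

Call:
servo_tool(moves=[[-0.06,0.4,0,-0.005],[-0.03,0.7,0,0],[0,0.7,0,0],[0,0.7,0,0],[0,0.7,0,0],[0,0.7,0,0],[0,0.7,0,0],[0,0.7,0,0],[0,0.7,0,0],[0,0.7,0,0],[0,0.7,0,0],[0,0.6,0,0]])

```text
clock: 13.98
ee_pos: [0.5326, -0.2017, 0.106]
tcp_rot: [0.749, 0.663, 0.0, -0.0]
force: [0.7, -0.4, -0.7]
grip_width: 0.37
finger_force: 29.9
```

Call:
servo_tool(moves=[[0,0,0,0],[0,0,0,0]])

```text
clock: 14.22
ee_pos: [0.5308, -0.2018, 0.1058]
tcp_rot: [0.749, 0.663, -0.0, -0.001]
force: [-0.6, 0.1, -0.3]
grip_width: 0.367
finger_force: 29.9
```

```bash
python3 - <<'E'
from h import *
tool(); o,r=wrist('w3')
E
```

```text
clock 14.2 tool track mm [ -0.1 -74.2] z 105.8 yawerr -0.000 F [-0.6  0.1 -0.3] w 31.3 ff 29.9
```

View pics/w3.png

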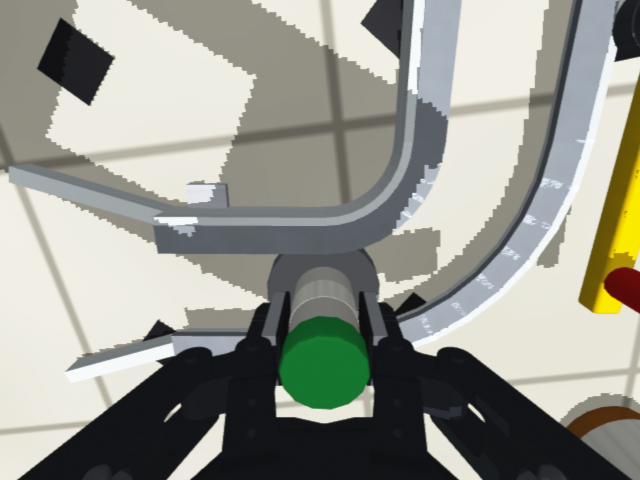

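The carrier is in the entry leg between the rails (cap at (325,362)) and feels no force. On round the bend and up the lane.

Call:
servo_tool(moves=[[0.1,0.776,0,0],[0.3,0.723,0,0],[0.477,0.621,0,0],[0.621,0.477,0,0],[0.723,0.3,0,0],[0.776,0.11,0,0],[0,0,0,0],[0,0,0,0]])

```text
clock: 15.28
ee_pos: [0.6148, -0.1368, 0.1062]
tcp_rot: [0.749, 0.663, -0.0, -0.0]
force: [0.3, -0.0, -0.1]
grip_width: 0.371
finger_force: 30.0
```

Call:
servo_tool(moves=[[0.4,0,0,0],[0.7,0,0,0],[0.7,0,0,0],[0.7,0,0,0],[0.7,0,0,0],[0.7,0,0,0],[0.7,0,0,0],[0.7,0,0,0],[0.7,0,0,0],[0.7,0,0,0],[0.6,0,0,0],[0.4,0,0,0]])

```text
clock: 16.77
ee_pos: [0.6387, 0.055, 0.1061]
tcp_rot: [0.749, 0.663, -0.0, -0.0]
force: [-0.7, 0.6, -1.4]
grip_width: 0.375
finger_force: 30.0
```

Call:
servo_tool(moves=[[0.3,0,0,0],[0,0,0,0],[0,0,0,0]])

```text
clock: 17.15
ee_pos: [0.6395, 0.061, 0.1061]
tcp_rot: [0.749, 0.662, -0.0, 0.0]
force: [0.4, 0.1, -0.9]
grip_width: 0.371
finger_force: 30.0
```

```bash
python3 - <<'E'
from h import *
tool(); greens()
E
```

```text
clock 17.1 tool track mm [ 75.6 199.9] z 106.1 yawerr 0.000 F [ 0.4  0.1 -0.9] w 31.7 ff 30.0
both [  62.1 -257.4] scene [243.0, 150.0] [  60.1 -262.9] side [395.0, 370.0] [  64.1 -252. ]
both [ 75.  199.2] scene [301.0, 249.0] [ 70.5 194.1] side [345.0, 240.0] [ 79.4 204.3]
both [-236.4  520.6] scene [491.0, 301.0] [-239.2  513. ] side [222.0, 191.0] [-233.5  528.2]
both [-131.4  534. ] scene [456.0, 323.0] [-134.8  527.1] side [254.0, 184.0] [-128.  541.]
scene all [[60.0, -263.0], [70.0, 194.0], [-239.0, 513.0], [-135.0, 527.0]] side all [[-128.0, 541.0], [-234.0, 528.0], [79.0, 204.0], [64.0, -252.0], [-48.0, -268.0], [-158.0, -255.0]]
```

Call:
servo_tool(moves=[[0,0,0,0],[0,0,0,0],[0,0,0,0],[0,0,-0.5,0],[0,0,-0.8,0],[0,0,-0.8,0],[0,0,-0.8,0],[0,0,-0.8,0],[0,0,0,0]], grip=50)

```text
clock: 18.38
ee_pos: [0.6407, 0.0614, 0.2014]
tcp_rot: [0.749, 0.663, 0.002, 0.002]
force: [0.1, -0.1, -0.3]
grip_width: 0.582
finger_force: 0.0
```

Call:
servo_tool(moves=[[-0.948,-0.251,0,0],[-0.948,-0.251,0,0],[-0.948,-0.251,0,0],[-0.948,-0.251,0,0],[-0.948,-0.251,0,0],[-0.948,-0.251,0,0],[-0.948,-0.251,0,0],[-0.948,-0.251,0,0],[-0.948,-0.251,0,0],[-0.948,-0.251,0,0],[-0.948,-0.251,0,0],[-0.948,-0.251,0,0]], grip=85)

```text
clock: 19.88
ee_pos: [0.5293, -0.2122, 0.198]
tcp_rot: [0.749, 0.662, -0.0, -0.001]
force: [-0.3, 0.2, 0.6]
grip_width: 0.996
finger_force: 0.0
```

Call:
servo_tool(moves=[[-0.948,-0.251,0,0],[-0.948,-0.251,0,0],[-0.948,-0.251,0,0],[-0.948,-0.251,0,0],[-0.948,-0.251,0,0],[-0.948,-0.251,0,0],[-0.948,-0.251,0,0],[-0.948,-0.251,0,0],[0,0,0,0],[0,0,0,0]])

```text
clock: 21.12
ee_pos: [0.4569, -0.3934, 0.1983]
tcp_rot: [0.749, 0.662, 0.0, -0.0]
force: [-0.5, 0.3, 0.0]
grip_width: 0.992
finger_force: 0.0
```

```bash
python3 - <<'E'
from h import *
tool(); o,r=wrist()
for b in blobs(r,*G,.076): print(b[:2],(tr(b[2])*1e3).round(1),(tr(b[3])*1e3).round(1),b[3])
greens()
E
```

```text
clock 21.1 tool track mm [ -50.  -273.3] z 198.3 yawerr 0.000 F [-0.5  0.3  0. ] w 84.7 ff 0.0
(np.int32(2625), [509.0, 235.0]) [  58.5 -254.1] [  59.6 -254.4] [0.568, -0.388, 0.075]
(np.int32(2613), [145.0, 239.0]) [-155.  -256.6] [-155.6 -257.8] [0.354, -0.365, 0.075]
(np.int32(2187), [326.0, 259.0]) [ -48.8 -269.3] [ -48.4 -269.7] [0.459, -0.39, 0.075]
both [-160.  -260.8] scene [309.0, 133.0] [-162.7 -267.2] side [298.0, 391.0] [-157.2 -254.3]
both [ -49.5 -273.7] scene [275.0, 139.0] [ -51.7 -279.3] side [349.0, 386.0] [ -47.4 -268.1]
both [  62.1 -257.5] scene [243.0, 150.0] [  60.1 -262.9] side [395.0, 370.0] [  64.1 -252.2]
both [-236.4  520.8] scene [491.0, 301.0] [-239.4  513.1] side [222.0, 191.0] [-233.4  528.5]
scene all [[-163.0, -267.0], [-52.0, -279.0], [60.0, -263.0], [72.0, 192.0], [-239.0, 513.0], [-135.0, 527.0]] side all [[-233.0, 529.0], [64.0, -252.0], [-47.0, -268.0], [-157.0, -254.0]]
```

Call:
servo_tool(moves=[[0.15,0.05,0.73,0],[0,0,1,0],[0,0,1,0],[0,0,1,0],[0,0,0,0],[0,0,0,0]])

```text
clock: 22.02
ee_pos: [0.4593, -0.3902, 0.1063]
tcp_rot: [0.749, 0.663, -0.0, 0.001]
force: [0.4, -0.2, 0.7]
grip_width: 1.0
finger_force: 0.0
```

Call:
servo_tool(moves=[[0,0,0,0],[0,0,0,0],[0,0,0,0],[0,0,0,0],[0,0,0,0],[0,0,0,0],[0,0,-0.06,0]], grip=20)

```text
clock: 22.9
ee_pos: [0.4586, -0.39, 0.1066]
tcp_rot: [0.749, 0.662, 0.0, -0.0]
force: [0.4, -0.3, -1.1]
grip_width: 0.371
finger_force: 29.8
```

Call:
servo_tool(moves=[[0.3,-0.14,0,0],[0.6,-0.28,0,0],[0.6,-0.27,0,0],[0.6,-0.27,0,0],[0.6,-0.27,0,0],[0.6,-0.27,0,0],[0.3,-0.14,0,0],[0,-0.6,0,0],[0.02,-0.6,0,0],[0.02,-0.6,0,0],[0.02,-0.6,0,0],[0.02,-0.6,0,0]])

```text
clock: 24.4
ee_pos: [0.3537, -0.2847, 0.1069]
tcp_rot: [0.749, 0.662, -0.0, 0.0]
force: [0.1, -0.0, -0.9]
grip_width: 0.369
finger_force: 29.9
```

Call:
servo_tool(moves=[[0.58,-0.42,0,0],[0.58,-0.42,0,0],[0.58,-0.42,0,0],[0.58,-0.42,0,0],[0.6,0,0,0],[0.6,0,0,0],[0.6,0,0,0],[0,0,0,0],[0,0,0,0]])

```text
clock: 25.52
ee_pos: [0.3262, -0.1775, 0.107]
tcp_rot: [0.749, 0.663, -0.0, 0.0]
force: [0.5, -0.3, -1.9]
grip_width: 0.37
finger_force: 29.9
```

```bash
python3 - <<'E'
from h import *
tool()
E
```

```text
clock 25.5 tool track mm [-206.2  -75.1] z 107.0 yawerr -0.001 F [ 0.5 -0.3 -1.9] w 31.6 ff 29.9
```

Call:
servo_tool(moves=[[0.04,0.4,0.03,0],[0,0.7,0,0],[0,0.7,0,0],[0,0.7,0,0],[0,0.7,0,0],[0,0.75,0,0],[0,0.75,0,0],[0,0.75,0,0],[0,0.75,0,0],[0,0.75,0,0],[0,0.75,0,0],[0,0.75,0,0]])

```text
clock: 27.02
ee_pos: [0.5375, -0.2024, 0.1061]
tcp_rot: [0.749, 0.662, 0.0, 0.0]
force: [-1.1, 0.0, 2.4]
grip_width: 0.372
finger_force: 29.9
```

Call:
servo_tool(moves=[[0,0.5,0,0],[0.1,0.776,0,0],[0.3,0.723,0,0],[0.477,0.621,0,0],[0.621,0.477,0,0],[0.723,0.3,0,0],[0.776,0.11,0,0],[0,0,0,0],[0,0,0,0]])

```text
clock: 28.15
ee_pos: [0.6229, -0.136, 0.1059]
tcp_rot: [0.749, 0.663, -0.007, -0.009]
force: [-32.6, 4.0, 27.9]
grip_width: 0.374
finger_force: 37.0
```

```bash
python3 - <<'E'
from h import *
tool(); greens()
E
```

```text
clock 28.1 tool track mm [83.3  2.4] z 105.9 yawerr -0.001 F [-32.6   4.   27.9] w 32.0 ff 37.0
both [-160.  -260.9] scene [309.0, 133.0] [-162.7 -267.2] side [298.0, 392.0] [-157.3 -254.7]
both [  64.1 -258.4] scene [242.0, 150.0] [  64.1 -264.9] side [395.0, 370.0] [  64.2 -251.9]
both [81.7 -5. ] scene [267.0, 200.0] [ 76.9 -11.9] side [369.0, 289.0] [86.4  1.9]
both [ 75.2 199.1] scene [300.0, 249.0] [ 72.2 192.2] side [344.0, 240.0] [ 78.1 206. ]
both [-236.2  520.6] scene [491.0, 301.0] [-239.3  513.1] side [222.0, 191.0] [-233.1  528.1]
both [-131.4  534. ] scene [456.0, 323.0] [-134.8  527.1] side [254.0, 184.0] [-128.  541.]
scene all [[-163.0, -267.0], [64.0, -265.0], [77.0, -12.0], [72.0, 192.0], [-239.0, 513.0], [-135.0, 527.0]] side all [[-128.0, 541.0], [-233.0, 528.0], [78.0, 206.0], [86.0, 2.0], [64.0, -252.0], [-157.0, -255.0]]
```

I overshot the straight by 17 mm, so the carrier is pressing on the outer wall. I'll back off sideways.

Call:
servo_tool(moves=[[0,-0.35,0,0],[0,-0.34,0,0],[0,0,0,0],[0,0,0,0]])

```text
clock: 28.75
ee_pos: [0.6152, -0.1365, 0.106]
tcp_rot: [0.749, 0.662, 0.0, 0.0]
force: [-0.7, -0.2, -2.6]
grip_width: 0.372
finger_force: 29.7
```

```bash
python3 - <<'E'
from h import *
tool(); o,r=wrist('w4')
E
```

```text
clock 28.8 tool track mm [75.6  1. ] z 106.0 yawerr -0.000 F [-0.7 -0.2 -2.6] w 31.8 ff 29.7
```

View pics/w4.png

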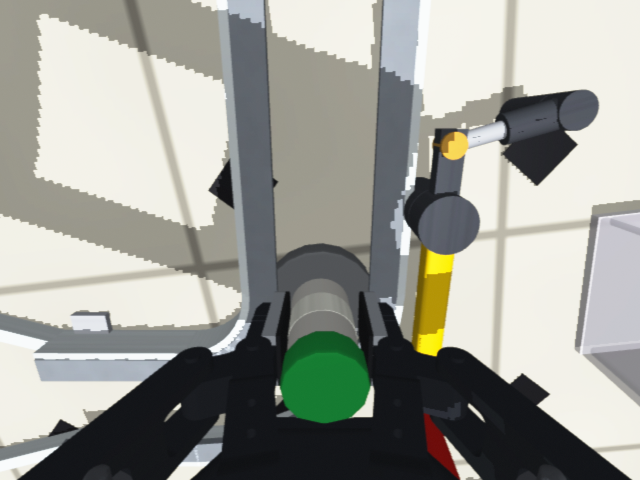

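The carrier sits centred in the lane (cap at (325,377)) and the gate is still open. On to y = 150.

Call:
servo_tool(moves=[[0.4,0,0,0],[0.7,0,0,0],[0.7,0,0,0],[0.7,0,0,0],[0.7,0,0,0],[0.7,0,0,0],[0.7,0,0,0],[0.5,0,0,0],[0.4,0,0,0],[0.4,0,0,0],[0,0,0,0],[0,0,0,0]])

```text
clock: 30.3
ee_pos: [0.6327, 0.0098, 0.1062]
tcp_rot: [0.749, 0.662, 0.0, 0.0]
force: [1.4, 0.5, -1.2]
grip_width: 0.375
finger_force: 29.6
```

Call:
servo_tool(moves=[[0,0,0,0],[0,0,0,0],[0,0,0,0],[0,0,-0.5,0],[0,0,-0.8,0],[0,0,-0.8,0],[0,0,-0.8,0],[0,0,-0.8,0],[0,0,0,0]], grip=50)

```text
clock: 31.42
ee_pos: [0.6337, 0.0099, 0.2014]
tcp_rot: [0.749, 0.663, 0.002, 0.002]
force: [0.5, 0.4, -0.3]
grip_width: 0.585
finger_force: 0.0
```

```bash
python3 - <<'E'
from h import *
tool(); greens()
E
```

```text
clock 31.4 tool track mm [ 76.2 148.5] z 201.4 yawerr -0.000 F [ 0.5  0.4 -0.3] w 50.0 ff 0.0
both [-160.5 -261.1] scene [309.0, 133.0] [-163.2 -267.5] side [298.0, 392.0] [-157.7 -254.7]
both [  62.2 -257.5] scene [243.0, 150.0] [  60.1 -262.9] side [395.0, 370.0] [  64.2 -252. ]
both [ 73.4 140.5] scene [291.0, 233.0] [ 70.9 134.6] side [349.0, 254.0] [ 76.  146.4]
both [ 75.9 202.4] scene [301.0, 250.0] [ 72.6 198.1] side [344.0, 240.0] [ 79.1 206.8]
both [-236.5  520.6] scene [491.0, 301.0] [-239.4  513. ] side [222.0, 191.0] [-233.6  528.3]
both [-131.2  533.9] scene [456.0, 323.0] [-134.8  527. ] side [255.0, 184.0] [-127.6  540.9]
scene all [[-163.0, -267.0], [60.0, -263.0], [71.0, 135.0], [73.0, 198.0], [-239.0, 513.0], [-135.0, 527.0]] side all [[-128.0, 541.0], [-234.0, 528.0], [79.0, 207.0], [76.0, 146.0], [64.0, -252.0], [-158.0, -255.0]]
```

Call:
servo_tool(moves=[[-0.95,-0.04,0,0],[-0.95,-0.04,0,0],[-0.95,-0.04,0,0],[-0.95,-0.04,0,0],[-0.95,-0.04,0,0],[-0.95,-0.04,0,0],[-0.95,-0.04,0,0],[-0.95,-0.04,0,0],[-0.95,-0.04,0,0],[-0.95,-0.04,0,0],[-0.95,-0.04,0,0],[-0.95,-0.04,0,0]], grip=85)

```text
clock: 33.02
ee_pos: [0.5856, -0.273, 0.1987]
tcp_rot: [0.749, 0.662, 0.0, 0.0]
force: [-1.1, -0.7, -0.1]
grip_width: 0.995
finger_force: 0.0
```

Call:
servo_tool(moves=[[-0.95,-0.04,0,0],[-0.95,-0.04,0,0],[-0.95,-0.04,0,0],[-0.95,-0.04,0,0],[-0.9,-0.04,0,0],[0,0,0,0],[0,0,0,0]])

```text
clock: 33.9
ee_pos: [0.5665, -0.3871, 0.1984]
tcp_rot: [0.749, 0.662, 0.0, -0.0]
force: [0.6, 0.9, 0.3]
grip_width: 0.998
finger_force: 0.0
```

```bash
python3 - <<'E'
from h import *
tool(); o,r=wrist()
for b in blobs(r,*G,.076): print(b[:2],(tr(b[2])*1e3).round(1),(tr(b[3])*1e3).round(1),b[3])
E
```

```text
clock 33.9 tool track mm [  58.  -253.7] z 198.4 yawerr 0.000 F [0.6 0.9 0.3] w 85.3 ff 0.0
(np.int32(2194), [331.0, 265.0]) [  62.2 -253.4] [  62.5 -254.1] [0.571, -0.388, 0.075]
(np.int32(444), [6.0, 269.0]) [-134.8 -255.7] [-142.4 -259.2] [0.367, -0.368, 0.067]
```

Call:
servo_tool(moves=[[0,0.17,0.73,0],[0,0,1,0],[0,0,1,0],[0,0,1,0],[0,0,0,0],[0,0,0,0]])

```text
clock: 34.7
ee_pos: [0.5712, -0.3876, 0.1056]
tcp_rot: [0.749, 0.663, 0.0, 0.0]
force: [0.6, 0.3, 0.4]
grip_width: 0.993
finger_force: 0.0
```

Call:
servo_tool(moves=[[0,0,0,0],[0,0,0,0],[0,0,0,0],[0,0,0,0],[0,0,0,0],[0,0,0,0],[0,0,-0.05,0]], grip=20)

```text
clock: 35.58
ee_pos: [0.5707, -0.3878, 0.1064]
tcp_rot: [0.749, 0.662, 0.0, -0.0]
force: [-0.0, 0.9, -1.3]
grip_width: 0.377
finger_force: 29.8
```

Call:
servo_tool(moves=[[0.246,-0.273,0,0],[0.493,-0.547,0,0],[0.493,-0.547,0,0],[0.493,-0.547,0,0],[0.493,-0.547,0,0],[0.493,-0.547,0,0],[0.246,-0.273,0,0],[0.02,-0.7,0,0],[0.02,-0.7,0,0],[0.02,-0.7,0,0],[0.02,-0.7,0,0],[0,0,0,0]])

```text
clock: 37.08
ee_pos: [0.4283, -0.2937, 0.1066]
tcp_rot: [0.749, 0.662, -0.0, -0.0]
force: [0.4, 0.3, -1.3]
grip_width: 0.371
finger_force: 30.0
```

Call:
servo_tool(moves=[[0,-0.75,0,0],[0,-0.75,0,0],[0,-0.75,0,0],[0,-0.75,0,0],[0.58,-0.42,0,0],[0.58,-0.42,0,0],[0.58,-0.42,0,0],[0.58,-0.42,0,0],[0.6,0,0,0],[0.6,0,0,0],[0.6,0,0,0],[0,0,0,0]])

```text
clock: 38.58
ee_pos: [0.3257, -0.1762, 0.1066]
tcp_rot: [0.748, 0.663, 0.0, -0.0]
force: [0.5, 0.2, -1.0]
grip_width: 0.368
finger_force: 30.1
```

```bash
python3 - <<'E'
from h import *
tool()
E
```

```text
clock 38.6 tool track mm [-206.8  -73.8] z 106.6 yawerr -0.002 F [ 0.5  0.2 -1. ] w 31.4 ff 30.1
```

Call:
servo_tool(moves=[[0,0.4,0.02,0],[0,0.715,0,0],[0,0.715,0,0],[0,0.715,0,0],[0,0.715,0,0],[0,0.715,0,0],[0,0.715,0,0],[0,0.715,0,0],[0,0.715,0,0],[0,0.715,0,0],[0,0.715,0,0],[0,0.715,0,0]])

```text
clock: 40.08
ee_pos: [0.5322, -0.2034, 0.1062]
tcp_rot: [0.749, 0.662, 0.0, 0.0]
force: [-1.6, 0.8, 4.3]
grip_width: 0.373
finger_force: 30.2
```

Call:
servo_tool(moves=[[0,0,0,0],[0.1,0.776,0,0],[0.3,0.723,0,0],[0.477,0.621,0,0],[0.621,0.477,0,0],[0.723,0.3,0,0],[0.776,0.11,0,0],[0,0,0,0],[0,0,0,0]])

```text
clock: 41.2
ee_pos: [0.6142, -0.137, 0.1062]
tcp_rot: [0.749, 0.663, -0.0, -0.0]
force: [0.3, 1.9, 1.6]
grip_width: 0.372
finger_force: 30.2
```

```bash
python3 - <<'E'
from h import *
tool()
E
```

```text
clock 41.2 tool track mm [74.8  0.3] z 106.2 yawerr -0.001 F [0.3 1.9 1.6] w 31.8 ff 30.2
```

Call:
servo_tool(moves=[[0.4,0.02,0,0],[0.6,0,0,0],[0.6,0,0,0],[0.6,0,0,0],[0.5,0,0,0],[0.5,0,0,0],[0.5,0,0,0],[0.5,0,0,0],[0.5,0,0,0],[0.4,0,0,0],[0.3,0,0,0],[0,0,0,0]])

```text
clock: 42.7
ee_pos: [0.6315, -0.0025, 0.1062]
tcp_rot: [0.749, 0.663, 0.0, -0.0]
force: [-0.1, 1.0, 4.0]
grip_width: 0.377
finger_force: 30.2
```

Call:
servo_tool(moves=[[0,0,0,0],[0,0,0,0],[0,0,0,0],[0,0,-0.5,0],[0,0,-0.8,0],[0,0,-0.8,0],[0,0,-0.8,0],[0,0,-0.8,0],[0,0,0,0]], grip=50)

```text
clock: 43.82
ee_pos: [0.6326, -0.0038, 0.2013]
tcp_rot: [0.749, 0.662, 0.002, 0.002]
force: [-0.3, -0.0, -0.2]
grip_width: 0.591
finger_force: 0.0
```

```bash
python3 - <<'E'
from h import *
tool(); greens()
E
```

```text
clock 43.8 tool track mm [ 76.7 134.8] z 201.3 yawerr -0.000 F [-0.3 -0.  -0.2] w 50.5 ff 0.0
both [-160.3 -261. ] scene [309.0, 133.0] [-163.1 -267. ] side [298.0, 392.0] [-157.5 -254.9]
both [ 75.1 134.4] scene [289.0, 232.0] [ 72.4 128.9] side [350.0, 255.0] [ 77.9 140. ]
both [ 73.  193.2] scene [300.0, 248.0] [ 70.3 189.5] side [344.0, 242.0] [ 75.8 196.8]
both [-236.5  520.8] scene [491.0, 301.0] [-239.3  513.1] side [222.0, 191.0] [-233.7  528.6]
both [-131.2  534.2] scene [456.0, 323.0] [-134.8  527.1] side [255.0, 184.0] [-127.6  541.3]
scene all [[-163.0, -267.0], [72.0, 129.0], [70.0, 190.0], [73.0, 250.0], [-239.0, 513.0], [-135.0, 527.0]] side all [[-128.0, 541.0], [-234.0, 529.0], [76.0, 197.0], [78.0, 140.0], [-158.0, -255.0]]
```

Call:
servo_tool(moves=[[0.94,-0.49,0,0],[0.94,-0.49,0,0],[0.94,-0.49,0,0],[0.94,-0.49,0,0],[0.94,-0.49,0,0],[0.94,-0.49,0,0],[0.94,-0.49,0,0],[0.94,-0.49,0,0],[0.94,-0.49,0,0],[0.94,-0.49,0,0],[0.94,-0.49,0,0],[0.94,-0.49,0,0]], grip=85)

```text
clock: 45.42
ee_pos: [0.518, 0.2959, 0.1976]
tcp_rot: [0.749, 0.663, -0.001, -0.001]
force: [0.1, 0.6, -0.7]
grip_width: 0.992
finger_force: 0.0
```

Call:
servo_tool(moves=[[0.94,-0.49,0,0],[0.94,-0.49,0,0],[0.94,-0.49,0,0],[0.94,-0.49,0,0],[0.94,-0.49,0,0],[0,0,0,0],[0,0,0,0]])

```text
clock: 46.3
ee_pos: [0.4727, 0.4182, 0.1979]
tcp_rot: [0.749, 0.663, -0.001, 0.0]
force: [-0.2, 0.5, 0.1]
grip_width: 0.995
finger_force: 0.0
```

```bash
python3 - <<'E'
from h import *
tool(); o,r=wrist('w5')
for b in blobs(r,*G,.076): print(b[:2],(tr(b[2])*1e3).round(1),(tr(b[3])*1e3).round(1),b[3])
rs={n:snap(n) for n in('scene','side')}
for n in rs:
  print('O',n,[(b[1],(tr(b[2])*1e3).round(1)) for b in blobs(rs[n],(7,170,80),(18,255,255),.066)])
  P=cloud(rs[n]).reshape(-1,3); P=P[(P[:,2]>.08)&(P[:,2]<.098)]; Q=tr(P)*1e3
  k=(Q[:,0]>-270)&(Q[:,0]<-60)&(Q[:,1]>370)&(Q[:,1]<500); print('beaker',k.sum(),Q[k].min(0),Q[k].max(0)) if k.sum() else 0
E
```

```text
clock 46.3 tool track mm [-133.6  534.1] z 197.9 yawerr -0.001 F [-0.2  0.5  0.1] w 85.0 ff 0.0
(np.int32(2176), [328.0, 267.0]) [-131.2  532.7] [-131.1  532.2] [0.475, 0.416, 0.075]
(np.int32(2323), [166.0, 287.0]) [-231.3  519.1] [-232.1  517.7] [0.373, 0.414, 0.075]
O scene [([209.0, 178.0], array([ 193.1, -172.3])), ([394.0, 247.0], array([-134.9,  284.6]))]
beaker 228 [-213.86109667  382.5357424 ] [-142.42442189  449.24497492]
O side [([267.0, 231.0], array([-129.7,  296.5]))]
beaker 175 [-214.00842892  381.38277574] [-143.55736513  457.17375192]
```

View pics/w5.png

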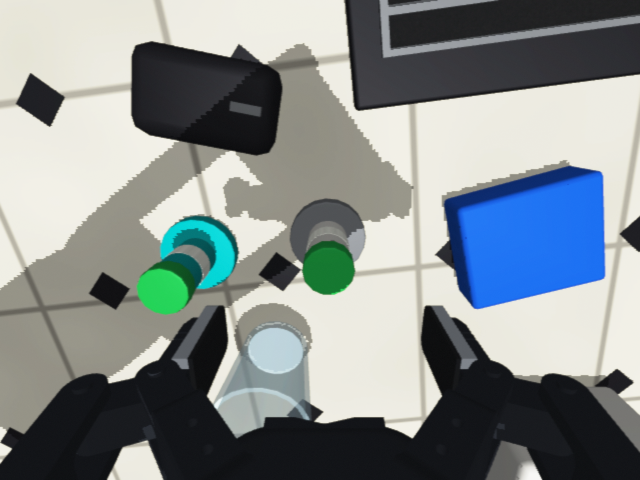

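The wrist view shows the grey-footed green carrier centred at (328,265). The turquoise one is at (180,270), the beaker at (275,360) and the blue box at (525,235). I'll grasp it and slide it out between the beaker and the box.

Call:
servo_tool(moves=[[-0.06,0.1,0.71,0],[0,0,1,0],[0,0,1,0],[0,0,1,0],[0,0,0,0],[0,0,0,0]])

```text
clock: 47.2
ee_pos: [0.4763, 0.4164, 0.1061]
tcp_rot: [0.749, 0.662, 0.0, 0.0]
force: [0.4, 0.1, 0.3]
grip_width: 0.995
finger_force: 0.0
```

Call:
servo_tool(moves=[[0,0,0,0],[0,0,0,0],[0,0,0,0],[0,0,0,0],[0,0,0,0],[0,0,0,0],[0,0,-0.05,0]], grip=20)

```text
clock: 48.08
ee_pos: [0.4757, 0.4165, 0.1069]
tcp_rot: [0.749, 0.663, -0.0, -0.0]
force: [0.3, 0.3, -1.4]
grip_width: 0.371
finger_force: 29.8
```

Call:
servo_tool(moves=[[-0.27,0.15,0,0],[-0.55,0.31,0,0],[-0.55,0.31,0,0],[-0.55,0.31,0,0],[-0.55,0.31,0,0],[-0.55,0.31,0,0],[-0.55,0.31,0,0],[-0.55,0.31,0,0],[-0.55,0.31,0,0],[-0.55,0.31,0,0],[-0.55,0.31,0,0],[-0.3,0.16,0,0]])

```text
clock: 49.58
ee_pos: [0.5424, 0.2545, 0.1072]
tcp_rot: [0.749, 0.662, 0.0, 0.0]
force: [-0.3, -0.0, -0.5]
grip_width: 0.37
finger_force: 29.8
```

Call:
servo_tool(moves=[[-0.68,0,0,0],[-0.68,0,0,0],[-0.68,0,0,0],[-0.68,0,0,0],[-0.68,0,0,0],[-0.68,0,0,0],[-0.68,0,0,0],[-0.68,0,0,0],[-0.68,0,0,0],[-0.68,0,0,0],[0,0,0,0]])

```text
clock: 50.95
ee_pos: [0.5211, 0.0855, 0.1072]
tcp_rot: [0.75, 0.662, -0.0, -0.0]
force: [-0.3, -0.3, -1.0]
grip_width: 0.37
finger_force: 29.8
```

```bash
python3 - <<'E'
from h import *
tool()
E
```

```text
clock 51.0 tool track mm [-44.9 209.8] z 107.2 yawerr 0.002 F [-0.3 -0.3 -1. ] w 31.6 ff 29.8
```

Call:
servo_tool(moves=[[-0.57,-0.535,0,0],[-0.57,-0.535,0,0],[-0.57,-0.535,0,0],[-0.57,-0.535,0,0],[-0.57,-0.535,0,0],[-0.57,-0.535,0,0],[-0.57,-0.535,0,0],[-0.57,-0.535,0,0],[-0.57,-0.535,0,0],[-0.57,-0.535,0,0],[-0.57,-0.535,0,0],[-0.57,-0.535,0,0]])

```text
clock: 52.45
ee_pos: [0.3402, -0.0638, 0.1073]
tcp_rot: [0.749, 0.662, 0.0, 0.0]
force: [0.9, -0.1, -0.6]
grip_width: 0.372
finger_force: 29.9
```

Call:
servo_tool(moves=[[-0.65,0,0,0],[-0.65,0,0,0],[-0.65,0,0,0],[-0.65,0,0,0],[-0.65,0,0,0],[-0.65,0,0,0],[-0.6,0,0,0],[0,0,0,0],[0,0,0,0]])

```text
clock: 53.58
ee_pos: [0.3269, -0.1745, 0.1071]
tcp_rot: [0.749, 0.662, 0.0, -0.0]
force: [-0.2, 0.8, -1.7]
grip_width: 0.374
finger_force: 29.9
```

```bash
python3 - <<'E'
from h import *
tool()
E
```

```text
clock 53.6 tool track mm [-205.8  -72. ] z 107.1 yawerr 0.000 F [-0.2  0.8 -1.7] w 31.9 ff 29.9
```

Call:
servo_tool(moves=[[-0.08,0.4,0.04,0],[0,0.712,0,0],[0,0.712,0,0],[0,0.712,0,0],[0,0.712,0,0],[0,0.712,0,0],[0,0.712,0,0],[0,0.712,0,0],[0,0.712,0,0],[0,0.712,0,0],[0,0.712,0,0],[0,0.712,0,0]])

```text
clock: 55.08
ee_pos: [0.5322, -0.2014, 0.1066]
tcp_rot: [0.749, 0.663, -0.0, 0.0]
force: [-2.3, -0.0, 5.1]
grip_width: 0.373
finger_force: 30.0
```

Call:
servo_tool(moves=[[0,0,0,0],[0.1,0.776,0,0],[0.3,0.723,0,0],[0.477,0.621,0,0],[0.621,0.477,0,0],[0.723,0.3,0,0],[0.776,0.11,0,0],[0,0,0,0],[0,0,0,0]])

```text
clock: 56.2
ee_pos: [0.6152, -0.1355, 0.1065]
tcp_rot: [0.749, 0.663, 0.0, -0.0]
force: [0.6, 2.6, 6.5]
grip_width: 0.37
finger_force: 30.2
```

Call:
servo_tool(moves=[[0.4,0.02,0,0],[0.4,0,0,0],[0.4,0,0,0],[0.4,0,0,0],[0.4,0,0,0],[0.4,0,0,0],[0.4,0,0,0],[0.3,0,0,0],[0,0,0,0]])

```text
clock: 57.32
ee_pos: [0.6249, -0.0591, 0.1065]
tcp_rot: [0.749, 0.663, 0.0, 0.0]
force: [-0.8, 0.8, 6.5]
grip_width: 0.372
finger_force: 30.2
```

```bash
python3 - <<'E'
from h import *
tool(); greens()
E
```

```text
clock 57.3 tool track mm [75.8 79. ] z 106.5 yawerr -0.001 F [-0.8  0.8  6.5] w 31.8 ff 30.2
both [-160.2 -260.9] scene [309.0, 133.0] [-162.7 -267.2] side [298.0, 392.0] [-157.6 -254.6]
both [75.5 76.6] scene [281.0, 218.0] [70.8 71.1] side [357.0, 269.0] [80.1 82. ]
both [ 74.9 200.6] scene [299.0, 249.0] [ 75.5 192.9] side [342.0, 240.0] [ 74.4 208.3]
both [ 76.4 259.7] scene [310.0, 266.0] [ 73.6 253.3] side [339.0, 227.0] [ 79.2 266.1]
both [-236.5  520.7] scene [491.0, 301.0] [-239.2  513. ] side [222.0, 191.0] [-233.7  528.5]
scene all [[-163.0, -267.0], [71.0, 71.0], [73.0, 131.0], [75.0, 193.0], [74.0, 253.0], [-239.0, 513.0]] side all [[-234.0, 528.0], [79.0, 266.0], [74.0, 208.0], [80.0, 82.0], [-158.0, -255.0]]
```

Call:
servo_tool(moves=[[0.1,0,0,0],[0.1,0,0,0],[0.06,0,0,0],[0,0,0,0]])

```text
clock: 57.92
ee_pos: [0.6258, -0.0539, 0.1067]
tcp_rot: [0.749, 0.663, -0.0, 0.001]
force: [-0.9, -2.2, 6.1]
grip_width: 0.371
finger_force: 30.2
```

Call:
servo_tool(moves=[[0,0,0,0],[0,0,0,0],[0,0,0,0],[0,0,-0.5,0],[0,0,-0.8,0],[0,0,-0.8,0],[0,0,-0.8,0],[0,0,-0.8,0],[0,0,0,0]], grip=50)

```text
clock: 59.05
ee_pos: [0.6269, -0.0538, 0.2013]
tcp_rot: [0.749, 0.663, 0.001, 0.002]
force: [0.8, -1.1, -1.2]
grip_width: 0.586
finger_force: 0.0
```

Call:
servo_tool(moves=[[-0.8,0.28,0,0],[-0.8,0.28,0,0],[-0.8,0.28,0,0],[-0.8,0.28,0,0],[-0.8,0.28,0,0],[-0.8,0.28,0,0],[-0.8,0.28,0,0],[0,0,0,0],[0,0,0,0]], grip=85)

```text
clock: 60.18
ee_pos: [0.6572, -0.1981, 0.1985]
tcp_rot: [0.749, 0.662, 0.0, -0.0]
force: [0.5, 0.0, 0.3]
grip_width: 0.995
finger_force: 0.0
```

```bash
python3 - <<'E'
from h import *
tool(); o,r=wrist('w6')
for b in blobs(r,(0,170,80),(6,255,255),.09): print('R',b[:2],(tr(b[2])*1e3).round(1),(tr(b[3])*1e3).round(1))
greens()
E
```

```text
clock 60.2 tool track mm [124.8 -55.1] z 198.5 yawerr -0.000 F [0.5 0.  0.3] w 85.0 ff 0.0
R (np.int32(592), [322.0, 265.0]) [124.1 -49.2] [124.2 -51. ]
R (np.int32(963), [21.0, 417.0]) [ -75.9 -158.5] [-162.1 -238.4]
both [-160.3 -260.9] scene [309.0, 133.0] [-163.1 -267. ] side [298.0, 392.0] [-157.6 -254.8]
both [75.8 80.8] scene [281.0, 219.0] [73.1 74.4] side [356.0, 268.0] [78.4 87.2]
both [ 75.1 140.6] scene [290.0, 234.0] [ 72.3 134.2] side [350.0, 253.0] [ 77.9 147. ]
both [ 78.5 201.8] scene [299.0, 250.0] [ 75.8 195.2] side [345.0, 239.0] [ 81.1 208.3]
both [ 76.6 261.6] scene [310.0, 267.0] [ 74.  255.7] side [338.0, 227.0] [ 79.2 267.5]
both [-236.6  520.9] scene [491.0, 301.0] [-239.6  513. ] side [222.0, 191.0] [-233.5  528.7]
scene all [[-163.0, -267.0], [73.0, 74.0], [72.0, 134.0], [76.0, 195.0], [74.0, 256.0], [-240.0, 513.0]] side all [[-234.0, 529.0], [79.0, 267.0], [81.0, 208.0], [78.0, 147.0], [78.0, 87.0], [-158.0, -255.0]]
```

View pics/w6.png

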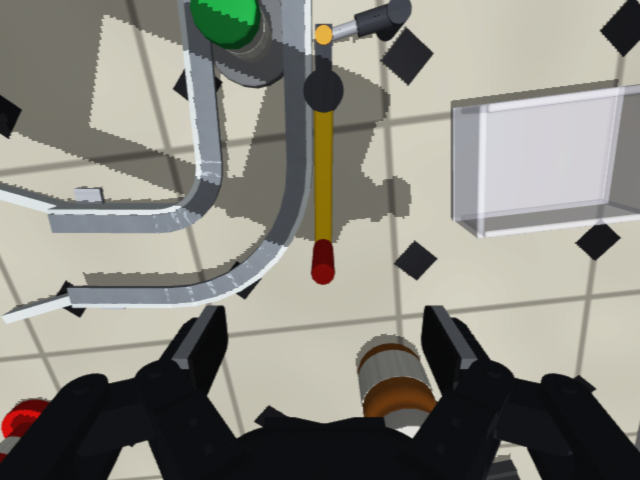

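All four carriers are in the lane (about y = 83, 143, 203 and 263). The wrist view shows the gate still open, its handle at (322,265) between the fingers. Closing it now.

Call:
servo_tool(moves=[[0.05,0,0.94,0],[0,0,0.94,0],[0,0,0.94,0],[0,0,0,0],[0,0,0,0]])

```text
clock: 60.95
ee_pos: [0.658, -0.197, 0.1292]
tcp_rot: [0.749, 0.663, 0.0, 0.001]
force: [0.7, 0.5, 0.4]
grip_width: 0.997
finger_force: 0.0
```

Call:
servo_tool(moves=[[0,0,0,0],[0,0,0,0],[0,0,0,0],[0,0,0,0],[0,0,0,0],[0,0,0,0]], grip=20)

```text
clock: 61.7
ee_pos: [0.6574, -0.1973, 0.1281]
tcp_rot: [0.749, 0.662, -0.0, -0.0]
force: [0.1, 0.2, -0.6]
grip_width: 0.239
finger_force: 0.0
```

Call:
servo_tool(moves=[[0.065,-0.716,0,0.18],[0.065,-0.716,0,0.18],[0.065,-0.716,0,0.18],[0.065,-0.716,0,0.18],[0.065,-0.716,0,0.18],[0.065,-0.716,0,0.18],[0.065,-0.716,0,0.18],[0.065,-0.716,0,0.18],[0,0,0,0]])

```text
clock: 62.82
ee_pos: [0.5693, -0.0975, 0.1282]
tcp_rot: [1.0, 0.006, -0.0, -0.0]
force: [-1.0, 0.9, 0.1]
grip_width: 0.236
finger_force: 0.8
```

Call:
servo_tool(moves=[[0.02,-0.3,0,0.065],[0.02,-0.3,0,0.065],[0,-0.1,0,0],[0,0,0,0],[0,0,0,0]])

```text
clock: 63.45
ee_pos: [0.5716, -0.0826, 0.1282]
tcp_rot: [0.998, -0.06, 0.0, 0.001]
force: [-0.9, -6.2, -0.9]
grip_width: 0.239
finger_force: 2.8
```

Call:
servo_tool(moves=[[0,-0.12,0,0],[0,0,0,0],[0,0.2,0,0],[0,0,0,0]])

```text
clock: 63.95
ee_pos: [0.5712, -0.0834, 0.1281]
tcp_rot: [0.998, -0.061, 0.0, -0.0]
force: [-0.2, 0.5, 0.4]
grip_width: 0.237
finger_force: 0.0
```

Call:
servo_tool(moves=[[0,0,0,0],[0,0,0,0],[0,0,0,0],[0,0,0,0],[0,0,-1,0],[0,0,-1,0],[0,0,-1,0],[0,0,-1,0],[-0.5,0,0,0],[-0.5,0,0,0],[0,0,0,0],[0,0,0,0]], grip=55)

```text
clock: 65.45
ee_pos: [0.546, -0.0803, 0.2275]
tcp_rot: [0.998, -0.061, -0.0, -0.0]
force: [-0.5, -0.4, 0.1]
grip_width: 0.647
finger_force: 0.0
```

```bash
python3 - <<'E'
from h import *
tool(); o,r=wrist('w7')
h=cv2.cvtColor(r['pixels'],cv2.COLOR_BGR2HSV); m=cv2.inRange(h,np.array(Y[0]),np.array(Y[1])); P=cloud(r)[m>0]; P=tr(P[abs(P[:,2]-.043)<.004])*1e3
print('gate pts',len(P),P.mean(0),np.linalg.svd(P-P.mean(0),full_matrices=False)[2][0])
for n in('scene','side'): print('O',n,[(b[1],(tr(b[2])*1e3).round(1)) for b in blobs(snap(n,n+'9'),(7,170,80),(18,255,255),.066)])
greens()
E
```

```text
clock 65.5 tool track mm [ 0.1 48.3] z 227.5 yawerr 1.570 F [-0.5 -0.4  0.1] w 55.2 ff 0.0
gate pts 2117 [78.78482348 44.80103659] [-0.99998561  0.00536479]
O scene [([208.0, 178.0], array([ 193.1, -172.5])), ([394.0, 247.0], array([-135.2,  283.9]))]
O side [([267.0, 231.0], array([-129.7,  297.2])), ([436.0, 348.0], array([ 179.9, -216. ]))]
both [75.8 80.9] scene [281.0, 219.0] [73.  74.5] side [356.0, 268.0] [78.5 87.4]
both [ 75.7 140.9] scene [290.0, 234.0] [ 73.  134.7] side [350.0, 253.0] [ 78.4 147.1]
both [ 82.3 203.5] scene [299.0, 250.0] [ 75.8 195.2] side [347.0, 238.0] [ 88.9 211.8]
both [-236.7  520.4] scene [491.0, 301.0] [-239.6  513. ] side [222.0, 191.0] [-233.8  527.8]
scene all [[73.0, 74.0], [73.0, 135.0], [76.0, 195.0], [74.0, 256.0], [-240.0, 513.0]] side all [[-234.0, 528.0], [89.0, 212.0], [78.0, 147.0], [79.0, 87.0], [-158.0, -255.0]]
```

View pics/w7.png

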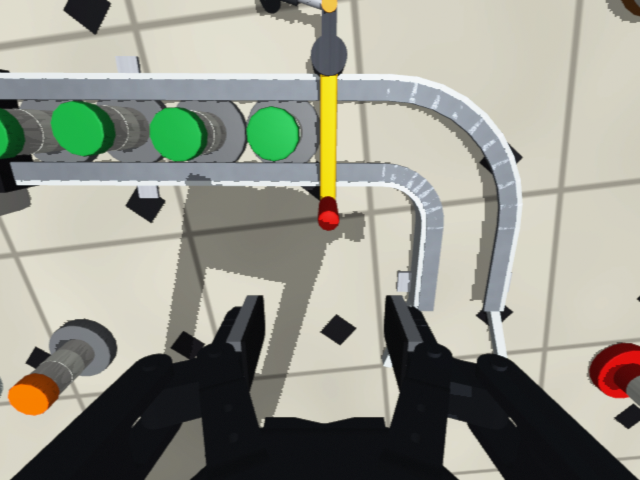

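View pics/scene9.png

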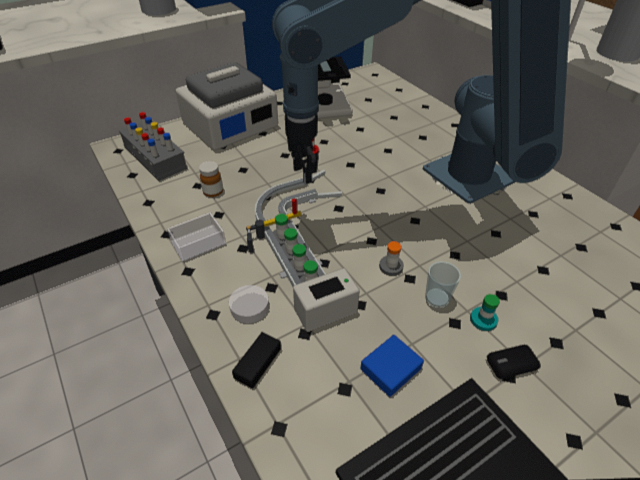

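The wrist view shows the four green carriers in the lane (caps at (5,132), (85,128), (178,133) and (273,133)). The gate lies square across behind them, with its arm at (328,130) and handle at (328,218). The scene view shows everything else where it stood, so I'm handing in.

```bash
python3 -c "
from bench import arm
print(arm.hand_in())"
```

```text
the job is handed in; nothing more can be done
None
```

All four green-capped carriers are in the reader lane behind the fully shut gate, the orange carrier and everything else were left where they stood, and the job was handed in at about 66 s; no verdict came back.

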